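Hold the belt pulley on the shaft flat of the mat-sewing drive

TASK

Fit the loose belt pulley to the drive unit of the mat-sewing machine so that a colleague can tighten its set screw. First slide the yellow lock plate by its orange knob all the way to its end stop; then, with the pulley still off, feel for the flat of the upright shaft with your fingers, and with a finger bearing on that flat turn the shaft until the flat faces the red mark on the gearbox. Then put the pulley on, hub up and set screw over the flat, push it down against the spring washer until it is fully home, and finish while still gripping it and holding it down there, leaving the box, the awl and the wooden rule alone.

Things in the scene. Friction and masses are not known exactly. Their poses are not given: they have to be found in the camera images.
- drive: Fixed drive unit: grey gearbox 100 x 210 x 60 mm (local x, y, z) standing on the bench, local y from -50 to +160, blue motor of 54 mm diameter lying out of its +x side to local x = 120. Origin on the bench below the shaft's axis; z up; +x points from the shaft to the red mark. It stands at differing places, turned up to 0.3 rad.
- mark (a point): Centre of the red mark, a 14 x 10 mm patch on the gearbox's top face, 40 mm from the shaft axis on the drive's +x side, at height 60 mm.
- lock_plate (a joint): Slide of the yellow lock plate, a 4 mm plate 44 mm wide at height 76 to 80 mm whose fork reaches round the shaft above the washer and keeps a pulley from going down. 0 = fully locked; starts at 0 to 0.006 m; grows along the drive's +y, 0.055 m = at the end stop, where the fork's tips are 43 mm from the shaft axis. Guide rail and end stop on the gearbox beyond local y = 45 mm rise no higher than 81 mm. Friction 2 N; stays where it is left.
- lock_knob (a point): Centre of the top of the orange knob on the lock plate, a block 26 mm (drive x) by 14 mm (drive y) and 26 mm tall, rising from the plate's top (height 80 mm) to 106 mm. At the drive's local (0, 80) mm when fully locked, (0, 135) mm at the end stop. The point's axes are parallel to the drive's.
- shaft (a joint): Turn of the upright shaft in rad, counter-clockwise from above; 0 = its flat faces the red mark (the drive's +x). Starts at 0.5 to 1.4. Drag about 0.07 N m; stays where it is left. The direction of the flat is the drive's x direction turned by this angle.
- flat_face: The flat of the shaft, with a red stripe down it: 16 mm wide, 6 mm from the shaft's axis, running up the shaft from height 60 to 116 mm. Origin at the centre of the flat (height 88 mm); its x axis points straight out of the flat, z up.
- shaft_top (a point): Centre of the shaft's top end, on its axis at height 122 mm. The shaft is 20 mm in diameter with one flat: fingers closed squarely across the flat measure 16 mm, elsewhere 17 to 20 mm. The top 4 mm are chamfered by 3 mm; a red dash on the top end lies towards the flat.
- washer (a joint): Travel of the brass spring washer round the foot of the shaft (40 mm in diameter): 0 = up, top face at height 74 mm; 0.006 m = pressed fully home, top face at 68 mm. Takes about 4 N to start and 10 N at the bottom, more than the pulley's weight, and springs back when let go.
- pulley: Loose aluminium belt pulley of about 0.22 kg, standing on the bench with its hub up: grooved wheel 60 mm in diameter and 16 mm thick, on it a hub 38 mm in diameter and 24 mm tall; 40 mm in all. Origin at the centre of its underside, z up along the bore. Through D-shaped bore 22.4 mm in diameter with its flat 7.2 mm from the axis on the +x side, under the set screw: it goes on the shaft only when its x axis agrees with the shaft's flat within about 0.15 rad.
- set_screw (a point): Outer end of the black set screw, in the hub's side on the pulley's +x side, 20.5 mm from the axis and 28 mm above the underside; a red dash on the hub's top is above it.
- wicker_box: Bystander: straw-coloured wicker box, 106 x 156 x 58 mm, origin under its centre.
- awl: Bystander: awl with a dark red wooden handle, 175 mm long, 24 mm thick, lying along its x axis; origin on the bench at mid-length.
- rule_block: Bystander: light wooden rule, 40 x 300 x 26 mm, long along its y axis, origin under its centre.
Not all that is in view belongs to the job. There is more than one size of the pulley; the one meant has the size given above.

How it is judged:
By the outcome, as a careful person would: the job done as asked, in the order asked, and still so for the second after the job is handed in, while the arm keeps its last pose, push and grip.
It also fails if it takes over 70 s, if anything falls off the work surface, if the arm or the gripper's body presses on something with over 40 N, if the wrist force passes 120 N, or if a joint passes its speed limit or range.

ROBOT

A 7-joint arm with a two-finger parallel gripper is mounted at the origin on the work surface. World frame = base frame: x ahead of the robot, y to its left, z up, the work surface at z = 0. Lengths are in m, angles in rad, forces in N, time in s.
With the tool pointing down it reaches from about 0.4 to 0.85 m from the base axis. Payload 10.4 kg.
Tool frame: the origin (TCP) lies midway between the tips of the shut fingers; the grasp point (between the pads) lies 19 mm behind it; z points along the fingers, y is the line along which they close (so a half turn about z gives the same grasp; the last joint's range is limited). The gripper opens to 87 mm and grips with 3 to 60 N. Pads are 19 mm wide; open, the fingers measure 117 mm over their backs; the gripper's body (75 mm by 190 mm) begins 51 mm behind the grasp point.
Start: joints at [1.229, 0.332, -0.065, 1.46, 0.022, 1.35, -0.088], TCP at [0.196, -0.594, 0.223] pointing down, gripper open.
Joint ranges: [-2.6, 2.6], [-0.5, 2.12], [-1.47, 1.34], [0.16, 2.42], [-1.27, 4.41], [0.06, 2.06], [-2.6, 2.6]. Speed limits (rad/s): [2.22, 2.22, 2.79, 2.79, 3.14, 3.14, 3.14].

INTERFACE

Orientations are given as a unit quaternion [x, y, z, w].
In Python, from bench import sensors, eyes, order gives the robot as it stands.
- The arm moves only by the tool arm_command, never from a script. Its argument "steps" is a list of rows, each an object with "rot": the turn, a rotation vector about the world's x, y, z in degrees, a list of three; "slide": the shift along the world's x, y, z in m, a list of three; "grip": the opening, from 0 (shut) to 1 (fully open). A call has exactly 8 rows; each row shifts and turns the commanded pose from where the row before left it; what a row does not reach is not made up. A row lasts 1/8 s, in which the tool goes at most 62.5 mm and 10.7 degrees, less where a joint would pass 70% of its speed; a pose out of reach is approached as far as the arm can. A call with a gripper value outside its range is refused whole. The fingers move at their own pace and stop on an object; "newtons" is the grip in N (left out, the last holds). Time passes only in rows, so rows that do not move let the fingers close, or fill a call up. It gives the time, the measured TCP pose, the force, the opening and the grip force at its end, in the units of the state.
- sensors.read_state(): the state, without advancing time (a new reading comes with each control period).
- eyes.camera(name): name is "side" or "top" or "wrist"; returns a dict with "pixels" (384x512x3 uint8, red, green, blue), "intrinsics" (3x3 intrinsics, pixels), "pose" (4x4, takes a point from camera to world coordinates). Camera axes: x right, y down, z forward; pixel columns grow to the right and rows downward; lengths in m; the calibration is good to about 2 mm. A picture is of the moment at which its call begins. There is no depth.
- order.close_job(): hands the job in; it is judged then, once.
Trained networks look in a picture, given as the dict that the camera call returned (one of the last four; its "shot" number tells which), for a name from the list of things; names that differ only in an ending like _2 or _b are one class to them, and where a whole thing is asked for, a point or a joint stands for the part that bears it (a point fixed in the world has none). Each returns a list of dicts, best first, with "conf" (0 to 1); they miss things now and then, are a little off and sometimes report something else, mostly with a low value. They report only what shows in the picture. A call takes as long as a camera call. They do not tell look-alikes from the thing itself.
- eyes.look_for(name, picture): "bbox" ([left, top, right, bottom] in pixels, round what is visible of it).
The state is a dict: "time": time; "joint_positions": joint angles; "joint_vel": joint speeds; "joint_torque": joint torques, N m; "ee_pos": TCP position; "eef_rot": TCP orientation; "ft_force": force on the tool from outside, world axes, zero at the start; "torque": the same for the moment, N m; "width": finger opening in m; "grip_force": force on a finger pad.
Only numpy, scipy, OpenCV 4.12 (cv2) and the standard library are available. Lean on these libraries where they do the work, as an engineer would, in place of code of your own. Each camera call takes 0.05 s, during which the arm holds its last target. There are 200 camera calls.

## Working session

There is one attempt and no reset: what is moved stays moved. The work goes in short steps, Python scripts to look and compute and a tool call to move; the robot and the scene stay as the last step left them, time stands still between calls to the robot, and variables do not carry over. Pictures are saved under pics/ and viewed, at most 10 in all, crops included, and the job is handed in when it is done.

Besides the shell and the picture viewer there is one more tool, called after "Request:" by a JSON object that holds its "api" and its "payload". arm_command: Moves the arm, as the interface text tells. Its arguments: {"type":"object","properties":{"steps":{"type":"array","items":{"type":"object","properties":{"rot":{"type":"array","items":{"type":"number"}},"slide":{"type":"array","items":{"type":"number"}},"grip":{"type":"number"}}}},"newtons":{"type":"number"}},"required":["steps"]}

```bash
mkdir -p pics; ls; python3 - <<'E'
from bench import sensors, eyes, order
import cv2, numpy as np
s=sensors.read_state(); print({k:np.round(v,3).tolist() for k,v in s.items()})
for n in ["top","side"]:
    p=eyes.camera(n)
    cv2.imwrite(f"pics/{n}0.png",p["pixels"][:,:,::-1])
    print(n,p["intrinsics"].round(1).tolist(),p["pose"].round(3).tolist())
    for t in ["drive","mark","lock_knob","shaft_top","flat_face","pulley","set_screw","wicker_box","awl","rule_block"]:
        print(t,[(np.round(d["bbox"]).tolist(),round(d["conf"],2)) for d in eyes.look_for(t,p)[:3]])
E
```

```text
pics
{'time': 0.0, 'joint_positions': [1.229, 0.333, -0.065, 1.461, 0.022, 1.35, -0.088], 'joint_vel': [0.0, 0.001, 0.001, 0.001, 0.0, -0.001, 0.0], 'joint_torque': [0.001, -62.327, 0.025, -38.989, -0.061, 0.04, 0.0], 'ee_pos': [0.196, -0.593, 0.222], 'eef_rot': [0.987, 0.159, -0.0, -0.001], 'ft_force': [-0.079, -0.556, 0.331], 'torque': [0.009, -0.018, -0.003], 'grip_force': 0.0, 'width': 0.087}
top [[485.8, 0.0, 251.5], [0.0, 485.8, 198.8], [0.0, 0.0, 1.0]] [[-0.017, -0.986, 0.165, 0.308], [-1.0, 0.015, -0.013, 0.019], [0.011, -0.165, -0.986, 1.608], [0.0, 0.0, 0.0, 1.0]]
drive [([177.0, 182.0, 252.0, 244.0], 0.91)]
mark [([178.0, 179.0, 254.0, 242.0], 0.97), ([176.0, 137.0, 265.0, 150.0], 0.3), ([201.0, 207.0, 239.0, 226.0], 0.24)]
lock_knob [([199.0, 207.0, 233.0, 226.0], 0.75)]
shaft_top [([324.0, 212.0, 344.0, 233.0], 0.15)]
flat_face []
pulley [([323.0, 209.0, 341.0, 230.0], 0.57), ([304.0, 194.0, 314.0, 205.0], 0.5)]
set_screw [([324.0, 211.0, 342.0, 233.0], 0.73), ([303.0, 192.0, 315.0, 206.0], 0.51)]
wicker_box [([302.0, 135.0, 354.0, 169.0], 0.81)]
awl [([140.0, 241.0, 156
[... 177 characters left out ...]
726, 0.659, -0.575], [0.012, -0.674, -0.739, 0.741], [0.0, 0.0, 0.0, 1.0]]
drive [([198.0, 138.0, 275.0, 217.0], 0.78)]
mark [([200.0, 140.0, 269.0, 215.0], 0.9)]
lock_knob [([216.0, 149.0, 238.0, 177.0], 0.91)]
shaft_top [([221.0, 167.0, 228.0, 186.0], 0.68)]
flat_face []
pulley [([260.0, 347.0, 281.0, 371.0], 0.87), ([234.0, 299.0, 263.0, 331.0], 0.62), ([264.0, 263.0, 283.0, 286.0], 0.55)]
set_screw [([262.0, 346.0, 284.0, 370.0], 0.81), ([236.0, 297.0, 262.0, 328.0], 0.67), ([264.0, 267.0, 284.0, 286.0], 0.64)]
wicker_box [([314.0, 243.0, 391.0, 329.0], 0.6)]
awl [([156.0, 131.0, 211.0, 142.0], 0.71), ([219.0, 182.0, 233.0, 190.0], 0.59)]
rule_block [([295.0, 137.0, 342.0, 217.0], 0.65)]
```

```bash
python3 - <<'E'
import cv2, numpy as np
a=cv2.imread("pics/top0.png")[120:300,120:370]
b=cv2.imread("pics/side0.png")[120:384,150:400]
a=cv2.resize(a,None,fx=3.2,fy=3.2,interpolation=2); cv2.imwrite("pics/a.png",a)
b=cv2.resize(b,None,fx=2.27,fy=2.27,interpolation=2);cv2.imwrite("pics/b.png",b)
E
```

```text
(no output)
```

View pics/a.png

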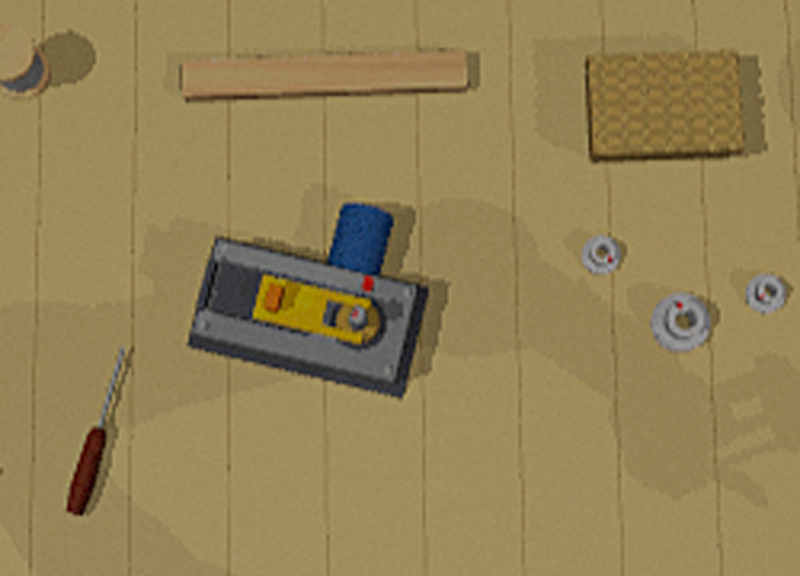

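View pics/b.png

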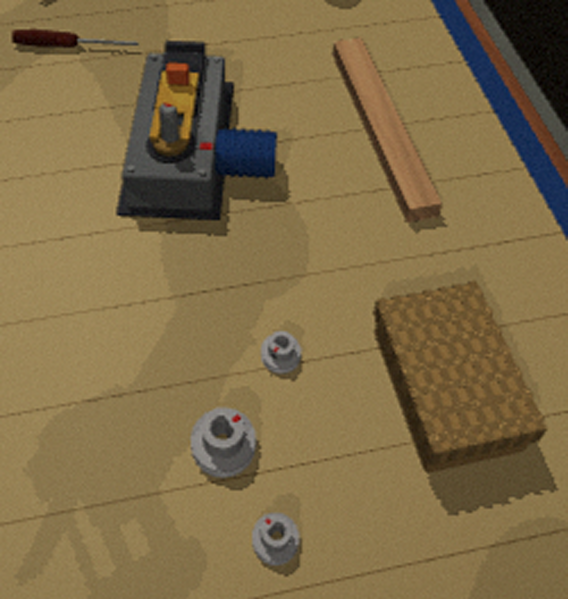

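The top view shows the drive's red mark at crop (368,283), knob (273,296) and shaft top (357,315). The largest pulley, at crop (683,320), is about 60 mm across and is the one meant. The two smaller ones are decoys.

```bash
cat > h.py <<'E'
import numpy as np, cv2
from scipy.spatial.transform import Rotation as R
from scipy.optimize import least_squares
def ray(p,u,v,z):
    K,T=np.array(p["intrinsics"]),np.array(p["pose"])
    d=T[:3,:3]@np.linalg.solve(K,[u,v,1.]); o=T[:3,3]
    return o+d*(z-o[2])/d[2]
def proj(p,X):
    K,T=np.array(p["intrinsics"]),np.array(p["pose"])
    c=(np.atleast_2d(X)-T[:3,3])@T[:3,:3]; q=c@K.T
    return q[:,:2]/q[:,2:]
def d2w(x,y,yaw,L):
    L=np.atleast_2d(L).astype(float); c,s=np.cos(yaw),np.sin(yaw)
    return np.c_[x+c*L[:,0]-s*L[:,1], y+s*L[:,0]+c*L[:,1], L[:,2]]
def blobs(img,lo,hi,roi=None):
    m=cv2.inRange(cv2.cvtColor(img,cv2.COLOR_RGB2HSV),np.array(lo),np.array(hi))
    if roi is not None:
        k=np.zeros_like(m); l,t,r,b=roi; k[t:b,l:r]=1; m=m*k
    n,l,st,c=cv2.connectedComponentsWithStats(m)
    return sorted([(int(st[i,4]),c[i].round(1).tolist(),st[i,:4].tolist()) for i in range(1,n)],reverse=True)[:6]
E
python3 - <<'E'
from h import *
from bench import sensors, eyes
T=eyes.camera("top"); S=eyes.camera("side"); W=eyes.camera("wrist")
t=lambda u,v:(120+u/3.2,120+v/3.2); s=lambda u,v:(150+u/2.27,120+v/2.27)
obs=[(T,t(368,283),(.04,0,.06)),(T,t(357,312),(0,0,.122)),(T,t(218,240),(.05,.16,.06)),(T,t(427,288),(.05,-.05,.06)),
 (S,s(206,146),(.04,0,.06)),(S,s(168,106),(0,0,.122)),(S,s(130,165),(-.05,-.05,.06)),(S,s(222,172),(.05,-.05,.06))]
f=lambda v:np.concatenate([proj(p,d2w(*v,L))[0]-uv for p,uv,L in obs])
r=least_squares(f,[.5,.0,-.2],loss='soft_l1'); print(r.x,r.fun.reshape(-1,2).round(1).tolist())
for z in (0,.016,.04): print(ray(T,*t(682,322),z),ray(S,*s(223,443),z))
print("red T",blobs(T["pixels"],(0,150,120),(4,255,255)))
print("hub red",ray(T,*t(679,304),.04),ray(S,*s(237,419),.04))
print("small",ray(T,*t(601,255),.02),ray(T,*t(766,292),.02))
print("box",[ray(T,*t(*q),.058) for q in((590,58),(743,155))])
w=np.array(W["pose"]); print(w.round(3).tolist(),W["intrinsics"].round(0).tolist())
s=sensors.read_state(); M=R.from_quat(s["eef_rot"]).as_matrix(); print("cam in tcp",(M.T@(w[:3,3]-s["ee_pos"])).round(3),(M.T@w[:3,:3]).round(2).tolist(), M.round(3).tolist())
E
```

```text
[ 0.5000265   0.06149207 -0.22160925] [[-0.1, -0.8], [0.1, -0.3], [-1.1, -0.4], [-2.8, -2.2], [0.4, -0.0], [0.2, 0.1], [-3.3, 5.4], [-3.8, 3.2]]
[ 0.499005   -0.27335609  0.        ] [ 0.49983261 -0.26727822  0.        ]
[ 0.49710769 -0.27044267  0.016     ] [ 0.49887921 -0.2739291   0.016     ]
[ 0.49426171 -0.26607255  0.04      ] [ 0.49744912 -0.28390541  0.04      ]
red T [(12, [234.6, 208.2], [233, 206, 4, 5]), (2, [310.0, 200.5], [310, 200, 1, 2]), (1, [332.0, 215.0], [332, 215, 1, 1]), (1, [231.0, 217.0], [231, 217, 1, 1])]
hub red [ 0.51275798 -0.26384267  0.04      ] [ 0.51365669 -0.2646458   0.04      ]
small [ 0.56785286 -0.18873575  0.02      ] [ 0.52643347 -0.35812141  0.02      ]
box [array([ 0.76817829, -0.17989755,  0.058     ]), array([ 0.66312929, -0.33313311,  0.058     ])]
[[0.312, -0.92, -0.239, 0.261], [-0.95, -0.302, -0.078, -0.572], [0.0, 0.251, -0.968, 0.384], [0.0, 0.0, 0.0, 1.0]] [[265.0, 0.0, 254.0], [0.0, 265.0, 193.0], [0.0, 0.0, 1.0]]
cam in tcp [ 0.069 -0.    -0.162] [[-0.0, -0.97, -0.25], [1.0, -0.0, -0.0], [0.0, -0.25, 0.97]] [[0.95, 0.313, 0.0], [0.313, -0.95, -0.0], [0.0, 0.0, -1.0]]
```

Request:
{"api": "arm_command", "payload": {"steps": [{"slide": [0.034,0.037,0.004],"rot": [0,0,4],"grip": 1},{"slide": [0.034,0.037,0.004],"rot": [0,0,4],"grip": 1},{"slide": [0.034,0.037,0.004],"rot": [0,0,4],"grip": 1},{"slide": [0.034,0.037,0.004],"rot": [0,0,4],"grip": 1},{"slide": [0.034,0.037,0.004],"rot": [0,0,4],"grip": 1},{"slide": [0.034,0.037,0.004],"rot": [0,0,4],"grip": 1},{"slide": [0.034,0.037,0.004],"rot": [0,0,4],"grip": 1},{"slide": [0.034,0.037,0.004],"rot": [0,0,4],"grip": 1}]}}

```text
time: 2.25
ee_pos: [0.4688, -0.2963, 0.255]
eef_rot: [0.905, 0.426, 0.0, 0.0]
ft_force: [0.5, -1.0, -0.5]
width: 0.0869
grip_force: 0.0
```

```bash
python3 - <<'E'
from h import *
from bench import sensors, eyes
import pickle
W=eyes.camera("wrist"); pickle.dump(W,open("w1.pkl","wb"))
cv2.imwrite("pics/w1.png",W["pixels"][:,:,::-1])
print(sensors.read_state()["ee_pos"])
for t in ["pulley","set_screw"]: print(t,[(np.round(d["bbox"]).tolist(),round(d["conf"],2)) for d in eyes.look_for(t,W)[:3]])
print("red",[(b,ray(W,*b[1],.04).round(4)) for b in blobs(W["pixels"],(0,150,100),(6,255,255))])
E
```

```text
[ 0.47372061 -0.28949293  0.25557049]
pulley [([299.0, 163.0, 322.0, 190.0], 0.88), ([237.0, 123.0, 278.0, 167.0], 0.63), ([249.0, 51.0, 275.0, 81.0], 0.6)]
set_screw [([250.0, 53.0, 278.0, 80.0], 0.69), ([238.0, 123.0, 275.0, 161.0], 0.6)]
red [((11, [262.8, 135.1], [262, 133, 3, 5]), array([ 0.5132, -0.2625,  0.04  ])), ((2, [305.0, 176.5], [305, 176, 1, 2]), array([ 0.5231, -0.3468,  0.04  ])), ((2, [261.0, 70.5], [261, 70, 1, 2]), array([ 0.5637, -0.1968,  0.04  ]))]
```

View pics/w1.png

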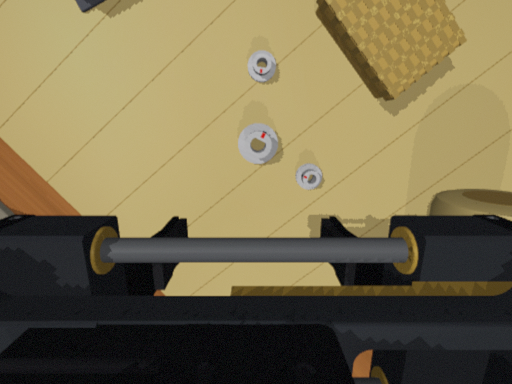

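Request:
{"api": "arm_command", "payload": {"steps": [{"slide": [0.005,0.05,0],"rot": [0,0,3.4],"grip": 1},{"slide": [0.005,0.05,0],"rot": [0,0,3.4],"grip": 1},{"slide": [0.005,0.05,0],"rot": [0,0,3.4],"grip": 1},{"slide": [0.005,0.05,0],"rot": [0,0,3.4],"grip": 1},{"slide": [0.005,0.05,0],"rot": [0,0,3.4],"grip": 1},{"slide": [0.005,0.05,0],"rot": [0,0,3.4],"grip": 1},{"slide": [0.005,0.05,0],"rot": [0,0,3.4],"grip": 1},{"slide": [0.005,0.05,0],"rot": [0,0,3.4],"grip": 1}]}}

```text
time: 3.4
ee_pos: [0.5081, 0.1025, 0.2547]
eef_rot: [0.78, 0.625, -0.0, 0.0]
ft_force: [1.1, 0.9, -0.5]
width: 0.0869
grip_force: 0.0
```

```bash
python3 - <<'E'
from h import *
from bench import sensors, eyes
import pickle
W=eyes.camera("wrist"); pickle.dump(W,open("w2.pkl","wb"))
cv2.imwrite("pics/w2.png",W["pixels"][:,:,::-1])
s=sensors.read_state(); print(s["ee_pos"],R.from_quat(s["eef_rot"]).as_matrix().round(3).tolist())
for t in ["mark","lock_knob","shaft_top","flat_face"]: print(t,[(np.round(d["bbox"]).tolist(),round(d["conf"],2)) for d in eyes.look_for(t,W)[:3]])
print("red",[(b,ray(W,*b[1],.06).round(4)) for b in blobs(W["pixels"],(0,150,100),(6,255,255))])
print("orange",[(b,ray(W,*b[1],.106).round(4)) for b in blobs(W["pixels"],(7,180,100),(15,255,255))])
E
```

```text
[0.50737104 0.11012319 0.25491466] [[0.208, 0.978, 0.001], [0.978, -0.208, 0.003], [0.003, 0.0, -1.0]]
mark [([218.0, 80.0, 338.0, 236.0], 0.63)]
lock_knob [([238.0, 129.0, 274.0, 215.0], 0.79), ([244.0, 203.0, 260.0, 228.0], 0.38)]
shaft_top [([244.0, 203.0, 260.0, 225.0], 0.91)]
flat_face []
red [((370, [105.5, 20.1], [71, 14, 67, 14]), array([0.3777, 0.3252, 0.06  ])), ((61, [281.6, 204.7], [277, 202, 10, 7]), array([0.5375, 0.0543, 0.06  ])), ((30, [254.6, 207.7], [253, 203, 4, 10]), array([0.4995, 0.0583, 0.06  ])), ((10, [253.3, 218.1], [251, 217, 6, 3]), array([0.4943, 0.0436, 0.06  ])), ((1, [96.0, 25.0], [96, 25, 1, 1]), array([0.3648, 0.3228, 0.06  ]))]
orange [((111, [95.7, 17.8], [78, 13, 34, 11]), array([0.3873, 0.3093, 0.106 ])), ((50, [128.5, 20.1], [118, 16, 19, 11]), array([0.4197, 0.2999, 0.106 ])), ((14, [99.1, 23.9], [96, 21, 8, 6]), array([0.3888, 0.3033, 0.106 ])), ((8, [126.5, 25.8], [125, 24, 4, 4]), array([0.4159, 0.2954, 0.106 ])), ((7, [121.9, 25.1], [120, 24, 4, 3]), array([0.4115, 0.297 , 0.106 ])), ((7, [113.6, 24.1], [113, 22, 2, 5]), array([0.4034, 0.2998, 0.106 ]))]
```

View pics/w2.png

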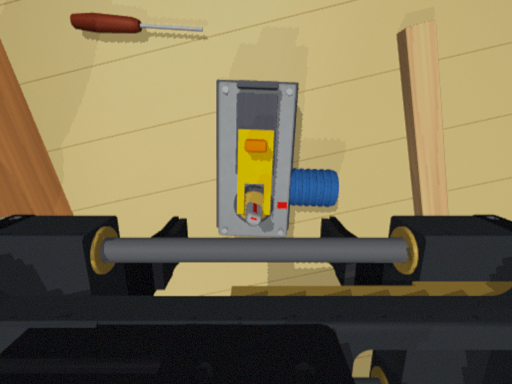

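The wrist view shows the knob at (256,146), the mark at (282,205) and the shaft top at (253,217). The red stripe on the flat faces the camera. I'll refine the fit.

```bash
python3 - <<'E'
from h import *
import pickle
W=pickle.load(open("w2.pkl","rb"))
c=W["pixels"][70:245,205:350]; c=cv2.resize(c[:,:,::-1],None,fx=3.4,fy=3.4,interpolation=cv2.INTER_CUBIC)
cv2.imwrite("pics/w2c.png",c)
print("orange",blobs(W["pixels"],(8,190,150),(16,255,255),(230,130,280,165)))
E
```

```text
orange [(44, [259.8, 144.0], [247, 140, 20, 12]), (13, [248.8, 149.5], [246, 147, 9, 4]), (1, [246.0, 145.0], [246, 145, 1, 1])]
```

View pics/w2c.png

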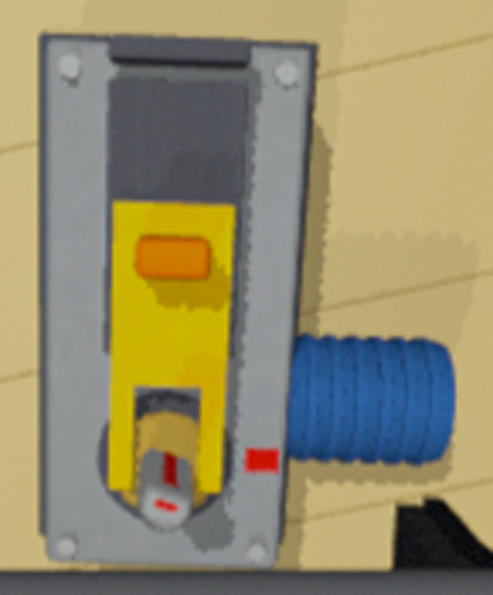

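```bash
python3 - <<'E'
from h import *
import pickle
W=pickle.load(open("w2.pkl","rb"))
q=lambda u,v:(205+u/3.4,70+v/3.4)
obs=[((262,460),(.04,0,.06)),((164,508),(0,0,.122)),((42,36),(-.05,.16,.06)),((316,44),(.05,.16,.06)),((48,560),(-.05,-.05,.06)),((276,566),(.05,-.05,.06))]
f=lambda v:np.concatenate([proj(W,d2w(*v,L))[0]-q(*uv) for uv,L in obs])
r=least_squares(f,[.5,.0615,-.22],loss='soft_l1',f_scale=.5); v=r.x; print(v,r.fun.reshape(-1,2).round(1).tolist())
k=ray(W,*q(173,255),.106); c,s=np.cos(v[2]),np.sin(v[2])
loc=lambda P:np.array([[c,s],[-s,c]])@(P[:2]-v[:2])
print("knob",k,loc(k))
st=ray(W,*q(164,508),.122)
a=ray(W,*q(155,502),.122);b=ray(W,*q(176,507),.122)
print("dash ends local mm",loc(a)*1e3,loc(b)*1e3,"top",loc(st)*1e3)
# stripe on flat centre: predict pixel for phi
for ph in (.5,.7,.9,1.1,1.3,1.4):
    n=np.array([np.cos(ph),np.sin(ph)])*.006
    P=proj(W,d2w(*v,[[*n,.116],[*n,.088],[*n*1.2,.122]])); print(ph,((P-[205,70])*3.4).round(0).tolist())
for h in (135,): print("end knob",d2w(*v,[0,.135,.106]))
p=pickle.load(open("w1.pkl","rb"))
print("pulley bbox ctr",ray(p,257.5,145,.008),"hub top",ray(p,258.5,141.5,.04))
E
```

```text
[ 0.49926542  0.06415355 -0.25353254] [[-0.1, -0.5], [0.2, -0.3], [0.3, -0.3], [-0.5, 0.1], [-1.2, 1.1], [0.6, 1.4]]
knob [0.52062602 0.14648666 0.106     ] [2.65386047e-05 8.50588989e-02]
dash ends local mm [-3.45586746  1.77718656] [3.87107692 0.18003438] top [-0.2730247  -0.32212568]
0.5 [[180.0, 494.0], [179.0, 470.0], [183.0, 498.0]]
0.7 [[178.0, 491.0], [177.0, 467.0], [181.0, 495.0]]
0.9 [[176.0, 489.0], [175.0, 465.0], [178.0, 492.0]]
1.1 [[173.0, 487.0], [172.0, 463.0], [175.0, 490.0]]
1.3 [[170.0, 486.0], [170.0, 462.0], [171.0, 488.0]]
1.4 [[168.0, 485.0], [168.0, 462.0], [169.0, 488.0]]
end knob [[0.53312681 0.19483792 0.106     ]]
pulley bbox ctr [ 0.49771395 -0.27035572  0.008     ] hub top [ 0.50301943 -0.26540343  0.04      ]
```

```bash
python3 - <<'E'
from bench import sensors,eyes
for i in range(3):
  s=sensors.read_state(); print(s["time"],s["ee_pos"],s["eef_rot"]); 
  if i<2: eyes.camera("wrist")
E
```

```text
3.65 [0.50809518 0.10088878 0.25436573] [ 7.80755660e-01  6.24836327e-01 -3.27420697e-04  2.36730388e-04]
3.7 [0.50816148 0.10045596 0.25439063] [ 7.81049636e-01  6.24468808e-01 -3.12472064e-04  2.76017708e-04]
3.75 [0.50815075 0.10041781 0.25443201] [ 7.81130230e-01  6.24368020e-01 -2.68385104e-04  2.58148395e-04]
```

```bash
python3 - <<'E'
from h import *
from bench import sensors,eyes
import pickle
W=eyes.camera("wrist"); pickle.dump(W,open("w3.pkl","wb"))
O=pickle.load(open("w2.pkl","rb")); print((np.array(W["pose"])-O["pose"]).round(4).tolist())
X=W["pixels"]
print(blobs(X,(0,150,100),(6,255,255),(230,190,330,240)), blobs(X,(8,180,100),(18,255,255),(230,130,280,175)))
print(blobs(O["pixels"],(8,180,100),(18,255,255),(230,130,280,175)))
c=X[70:245,205:350]; cv2.imwrite("pics/w3c.png",cv2.resize(c[:,:,::-1],None,fx=3.4,fy=3.4,interpolation=cv2.INTER_CUBIC))
E
```

```text
[[-0.0006, -0.0023, -0.0013, 0.0003], [-0.0025, 0.0005, 0.0002, -0.0021], [-0.0007, 0.0001, 0.0, -0.0003], [0.0, 0.0, 0.0, 0.0]]
[(60, [281.5, 203.5], [277, 201, 10, 6]), (33, [254.5, 206.1], [253, 202, 4, 9]), (9, [253.4, 216.8], [251, 216, 6, 3])] [(222, [254.8, 143.7], [245, 138, 21, 12])]
[(239, [255.3, 145.5], [245, 139, 22, 13])]
```

View pics/w3c.png

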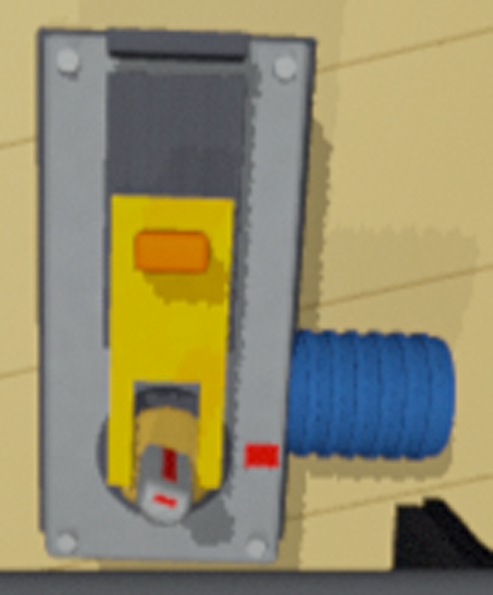

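Request:
{"api": "arm_command", "payload": {"newtons": 15, "steps": [{"slide": [0.004,0.015,-0.03],"rot": [0,0,-0.6],"grip": 0.7},{"slide": [0.004,0.015,-0.04],"rot": [0,0,-0.6],"grip": 0.7},{"slide": [0.004,0.016,-0.04],"rot": [0,0,-0.6],"grip": 0.7},{"slide": [0,0,-0.035],"grip": 0.7},{"slide": [0,0,-0.02],"grip": 0.7},{"grip": 0.7},{"grip": 0.2},{"grip": 0.2}]}}

```text
schema error: expected keys rot, slide, grip
```

Request:
{"api": "arm_command", "payload": {"steps": [{"grip": 0.2},{"slide": [0.0025,0.0097,0],"grip": 0.2},{"slide": [0.0025,0.0097,0],"grip": 0.2},{"slide": [0.0025,0.0097,0],"grip": 0.2},{"slide": [0.0025,0.0097,0],"grip": 0.2},{"slide": [0.0015,0.0058,0],"grip": 0.2},{"slide": [0.001,0.0039,0],"grip": 0.2},{"grip": 0.2}]}}

```text
schema error: expected keys rot, slide, grip
```

Request:
{"api": "arm_command", "payload": {"newtons": 15, "steps": [{"slide": [0.004,0.015,-0.03],"rot": [0,0,-0.6],"grip": 0.7},{"slide": [0.004,0.015,-0.04],"rot": [0,0,-0.6],"grip": 0.7},{"slide": [0.004,0.016,-0.04],"rot": [0,0,-0.6],"grip": 0.7},{"slide": [0,0,-0.035],"rot": [0,0,0],"grip": 0.7},{"slide": [0,0,-0.02],"rot": [0,0,0],"grip": 0.7},{"slide": [0,0,0],"rot": [0,0,0],"grip": 0.7},{"slide": [0,0,0],"rot": [0,0,0],"grip": 0.2},{"slide": [0,0,0],"rot": [0,0,0],"grip": 0.2}]}}

```text
time: 4.8
ee_pos: [0.5208, 0.1485, 0.0909]
eef_rot: [0.79, 0.613, 0.001, 0.001]
ft_force: [-0.3, -0.3, -1.2]
width: 0.048
grip_force: 0.0
```

Request:
{"api": "arm_command", "payload": {"steps": [{"slide": [0,0,0],"rot": [0,0,0],"grip": 0.2},{"slide": [0,0,0],"rot": [0,0,0],"grip": 0.2},{"slide": [0.0025,0.0097,0],"rot": [0,0,0],"grip": 0.2},{"slide": [0.0025,0.0097,0],"rot": [0,0,0],"grip": 0.2},{"slide": [0.0025,0.0097,0],"rot": [0,0,0],"grip": 0.2},{"slide": [0.0025,0.0097,0],"rot": [0,0,0],"grip": 0.2},{"slide": [0.0015,0.0058,0],"rot": [0,0,0],"grip": 0.2},{"slide": [0,0,0],"rot": [0,0,0],"grip": 0.2}]}}

```text
time: 5.8
ee_pos: [0.5326, 0.1945, 0.0898]
eef_rot: [0.79, 0.614, 0.001, 0.0]
ft_force: [7.1, 0.0, -1.8]
width: 0.026
grip_force: 15.0
```

Request:
{"api": "arm_command", "payload": {"steps": [{"slide": [0.0003,0.0015,0],"rot": [0,0,0],"grip": 0.2},{"slide": [0.0003,0.0015,0],"rot": [0,0,0],"grip": 0.2},{"slide": [0.0003,0.0015,0],"rot": [0,0,0],"grip": 0.2},{"slide": [0.0003,0.0015,0],"rot": [0,0,0],"grip": 0.2},{"slide": [0,0,0],"rot": [0,0,0],"grip": 0.2},{"slide": [0,0,0],"rot": [0,0,0],"grip": 0.2},{"slide": [0,0,0],"rot": [0,0,0],"grip": 0.2},{"slide": [0,0,0],"rot": [0,0,0],"grip": 0.2}]}}

```text
time: 6.8
ee_pos: [0.5336, 0.1982, 0.0898]
eef_rot: [0.79, 0.613, -0.0, 0.001]
ft_force: [3.7, -6.4, 3.2]
width: 0.0259
grip_force: 15.0
```

```bash
python3 - <<'E'
from bench import sensors
s=sensors.read_state(); print(s["ee_pos"],s["ft_force"],s["torque"],s["grip_force"])
E
```

```text
[0.5335909  0.19824925 0.08978983] [ 3.68356414 -6.40623682  3.15483029] [-1.56621791 -0.79574462 -0.01704397] 14.999552518129349
```

Request:
{"api": "arm_command", "payload": {"steps": [{"slide": [0.0003,0.0015,0],"rot": [0,0,0],"grip": 0.2},{"slide": [0.0003,0.0015,0],"rot": [0,0,0],"grip": 0.2},{"slide": [0,0,0],"rot": [0,0,0],"grip": 0.2},{"slide": [0,0,0],"rot": [0,0,0],"grip": 0.2},{"slide": [0,0,0],"rot": [0,0,0],"grip": 0.2},{"slide": [0,0,0],"rot": [0,0,0],"grip": 0.2},{"slide": [0,0,0],"rot": [0,0,0],"grip": 0.2},{"slide": [0,0,0],"rot": [0,0,0],"grip": 0.2}]}}

```text
time: 7.8
ee_pos: [0.5337, 0.1985, 0.0897]
eef_rot: [0.791, 0.612, -0.002, 0.002]
ft_force: [-2.2, -15.8, 10.8]
width: 0.026
grip_force: 15.0
```

The plate is against its end stop: the TCP stalled while the force rose. Now release, lift and go to the shaft.

Request:
{"api": "arm_command", "payload": {"steps": [{"slide": [-0.0005,-0.003,0],"rot": [0,0,0],"grip": 0.6},{"slide": [0,0,0],"rot": [0,0,0],"grip": 0.6},{"slide": [0,0,0.04],"rot": [0,0,0],"grip": 0.6},{"slide": [0,0,0.04],"rot": [0,0,10],"grip": 0.6},{"slide": [-0.009,-0.033,0],"rot": [0,0,10],"grip": 0.6},{"slide": [-0.009,-0.033,0],"rot": [0,0,10],"grip": 0.6},{"slide": [-0.009,-0.033,0],"rot": [0,0,10],"grip": 0.6},{"slide": [-0.007,-0.033,0],"rot": [0,0,10],"grip": 0.6}]}}

```text
time: 8.8
ee_pos: [0.4982, 0.0672, 0.1695]
eef_rot: [0.453, 0.891, 0.0, -0.0]
ft_force: [1.1, -0.8, -0.4]
width: 0.0523
grip_force: 0.0
```

Request:
{"api": "arm_command", "payload": {"steps": [{"slide": [0,0,0.01],"rot": [0,0,10],"grip": 0.6},{"slide": [0,0,0.01],"rot": [0,0,10],"grip": 0.6},{"slide": [0,0,0.01],"rot": [0,0,4.5],"grip": 0.6},{"slide": [0,0,0],"rot": [0,0,0],"grip": 0.6},{"slide": [0,0,0],"rot": [0,0,0],"grip": 0.6},{"slide": [0,0,0],"rot": [0,0,0],"grip": 0.6},{"slide": [0,0,0],"rot": [0,0,0],"grip": 0.6},{"slide": [0,0,0],"rot": [0,0,0],"grip": 0.6}]}}

```text
time: 9.8
ee_pos: [0.4987, 0.0671, 0.1995]
eef_rot: [0.258, 0.966, 0.0, -0.0]
ft_force: [-0.1, 0.3, 0.1]
width: 0.0524
grip_force: 0.0
```

```bash
python3 - <<'E'
from h import *
from bench import sensors,eyes
W=eyes.camera("wrist"); T=eyes.camera("top"); X=W["pixels"]
cv2.imwrite("pics/w4.png",X[:,:,::-1]); s=sensors.read_state(); print(s["ee_pos"],s["eef_rot"],s["joint_positions"])
print(blobs(X,(0,150,100),(6,255,255)), blobs(X,(8,180,100),(18,255,255)))
E
```

```text
[0.4986862  0.06709363 0.19951275] [ 2.57456773e-01  9.66289815e-01  3.88108737e-05 -3.41313931e-05] [ 0.63642369  0.17503901 -0.93438809  1.77013065  0.14706973  1.26984758
  0.71554278]
[(77, [260.1, 218.0], [256, 213, 9, 11]), (21, [252.0, 201.3], [251, 198, 3, 8])] [(564, [380.2, 159.7], [368, 146, 25, 28])]
```

View pics/w4.png

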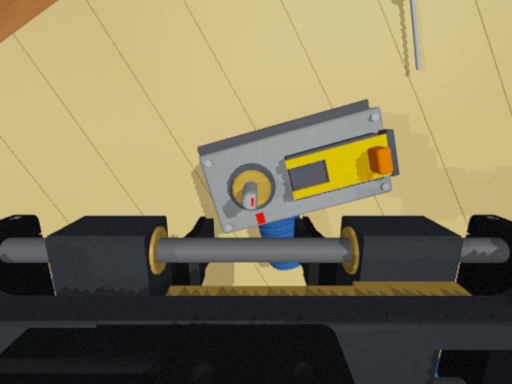

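```bash
python3 - <<'E'
from h import *
from bench import sensors,eyes
import pickle
W=eyes.camera("wrist"); pickle.dump(W,open("w5.pkl","wb")); X=W["pixels"]
v=(.4993,.0642,-.2535)
print("mark pred",proj(W,d2w(*v,[.04,0,.06])),"top",proj(W,d2w(*v,[0,0,.122])),"knob135",proj(W,d2w(*v,[0,.135,.106])))
for ph in np.arange(.5,3.2,.2):
    n=np.array([np.cos(ph),np.sin(ph)])*.006
    print(ph.round(1),proj(W,d2w(*v,[[*n,.116],[*n,.088],[*n,.07]])).round(1).tolist())
c=X[160:225,220:300]; cv2.imwrite("pics/w5c.png",cv2.resize(c[:,:,::-1],None,fx=9,fy=9,interpolation=cv2.INTER_CUBIC))
E
```

```text
mark pred [[260.43538447 218.02532582]] top [[250.99631459 201.73224441]] knob135 [[385.93171785 161.41263697]]
0.5 [[255.4, 204.3], [255.2, 196.7], [255.2, 192.5]]
0.7 [[256.2, 203.4], [256.0, 195.8], [255.8, 191.7]]
0.9 [[256.8, 202.3], [256.5, 194.9], [256.3, 190.8]]
1.1 [[257.2, 201.2], [256.8, 193.9], [256.7, 189.8]]
1.3 [[257.3, 200.0], [257.0, 192.8], [256.8, 188.8]]
1.5 [[257.2, 198.8], [256.9, 191.7], [256.7, 187.8]]
1.7 [[256.8, 197.7], [256.5, 190.6], [256.4, 186.8]]
1.9 [[256.2, 196.6], [256.0, 189.7], [255.9, 185.9]]
2.1 [[255.4, 195.7], [255.3, 188.8], [255.2, 185.1]]
2.3 [[254.4, 194.9], [254.4, 188.2], [254.3, 184.5]]
2.5 [[253.3, 194.4], [253.4, 187.7], [253.4, 184.0]]
2.7 [[252.1, 194.0], [252.3, 187.4], [252.4, 183.7]]
2.9 [[250.9, 194.0], [251.2, 187.3], [251.3, 183.6]]
3.1 [[249.6, 194.1], [250.0, 187.4], [250.3, 183.8]]
```

View pics/w5c.png

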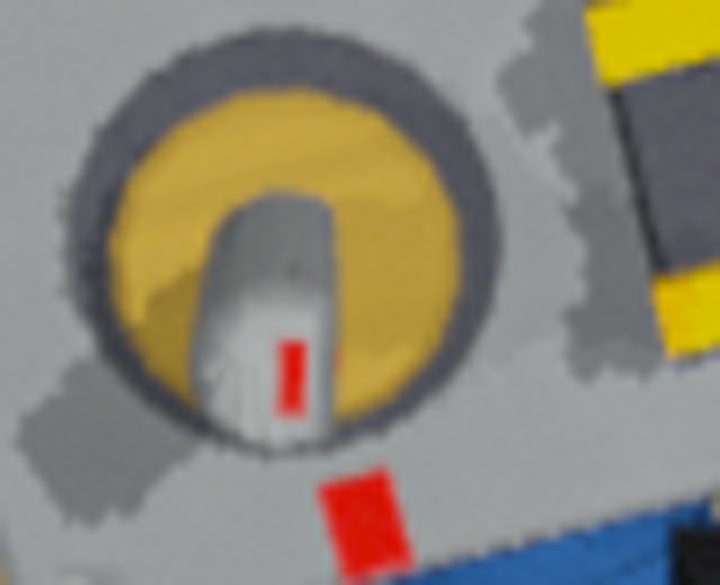

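```bash
python3 - <<'E'
from h import *
import pickle
W=pickle.load(open("w5.pkl","rb")); X=W["pixels"]
v=(.4993,.0642,-.2535); c,s=np.cos(v[2]),np.sin(v[2])
loc=lambda P:(np.array([[c,s],[-s,c]])@(P[:2]-v[:2])*1e3).round(1)
for u in ((672,357),(585,10),(605,85),(655,275)): print(loc(ray(W,220+u[0]/9,160+u[1]/9,.08)))
print("mark",loc(ray(W,260.1,218,.06)),"washer ctr",loc(ray(W,220+285/9,160+252/9,.074)))
for q in (.045,.05,.055):
    y=.08+q; B=[[a,y+b,h] for a in(-.013,.013) for b in(-.007,.007) for h in(.08,.106)]
    P=proj(W,d2w(*v,B)); print(q,P.min(0).round(1),P.max(0).round(1))
print("tcp local at stop",loc(np.array([.5337,.1985])))
print(blobs(X,(5,150,60),(18,255,255),(355,135,410,190)))
E
```

```text
[22.2 43.4]
[-22.   43.2]
[-12.7  43.4]
[11.6 43.8]
mark [39.9 -0.4] washer ctr [-1.8  0.8]
0.045 [356.1 146.9] [384.8 178.8]
0.05 [360.8 145.7] [389.9 177.4]
0.055 [365.5 144.4] [395.  176.1]
tcp local at stop [ -0.4 138.6]
[(570, [380.2, 159.5], [368, 146, 25, 28])]
```

The fork tips are at local y = 43.3 mm, so the plate is at the stop. The drive pose is confirmed, and the flat faces about 60° in the world, along the closing line. Next, lower and feel for the flat.

Request:
{"api": "arm_command", "payload": {"newtons": 8, "steps": [{"slide": [0.0006,-0.0029,-0.02],"rot": [0,0,0],"grip": 0.6},{"slide": [0,0,-0.03],"rot": [0,0,0],"grip": 0.6},{"slide": [0,0,-0.03],"rot": [0,0,0],"grip": 0.6},{"slide": [0,0,-0.025],"rot": [0,0,0],"grip": 0.6},{"slide": [0,0,-0.006],"rot": [0,0,0],"grip": 0.4},{"slide": [0,0,0],"rot": [0,0,0],"grip": 0.1},{"slide": [0,0,0],"rot": [0,0,0],"grip": 0.1},{"slide": [0,0,0],"rot": [0,0,0],"grip": 0.1}]}}

```text
time: 10.95
ee_pos: [0.4998, 0.0641, 0.0894]
eef_rot: [0.257, 0.966, 0.0, 0.001]
ft_force: [-2.8, -4.8, 3.3]
width: 0.0198
grip_force: 4.3
```

Request:
{"api": "arm_command", "payload": {"newtons": 25, "steps": [{"slide": [0,0,0],"rot": [0,0,0],"grip": 0.1},{"slide": [0,0,0],"rot": [0,0,0],"grip": 0.1},{"slide": [0,0,0],"rot": [0,0,0],"grip": 0.1},{"slide": [0,0,0],"rot": [0,0,0],"grip": 0.1},{"slide": [0,0,0],"rot": [0,0,0],"grip": 0.1},{"slide": [0,0,0],"rot": [0,0,0],"grip": 0.1},{"slide": [0,0,0],"rot": [0,0,0],"grip": 0.1},{"slide": [0,0,0],"rot": [0,0,0],"grip": 0.1}]}}

```text
time: 11.95
ee_pos: [0.4987, 0.0621, 0.0891]
eef_rot: [0.258, 0.966, -0.002, -0.0]
ft_force: [-5.9, -8.2, 9.1]
width: 0.0153
grip_force: 24.9
```

```bash
python3 - <<'E'
from bench import sensors
s=sensors.read_state(); print(s["ee_pos"],s["ft_force"],s["torque"],s["grip_force"],s["width"],s["eef_rot"])
E
```

```text
[0.49873685 0.06205902 0.08907849] [-5.86026974 -8.2227224   9.05757033] [-1.68206285  1.31807501  0.0358414 ] 24.891422933433205 0.015316578476751951 [ 2.58219455e-01  9.66084528e-01 -1.81070769e-03 -3.44256835e-04]
```

The opening reads about 15.3 mm, so the fingers are square across the flat, whose direction is 60.1° in the world. Turn by −74.6° so that it faces the mark (−14.5°).

Request:
{"api": "arm_command", "payload": {"steps": [{"slide": [-0.0009,-0.0015,0],"rot": [0,0,-8],"grip": 0.1},{"slide": [-0.0003,0.0002,0],"rot": [0,0,-8],"grip": 0.1},{"slide": [-0.0003,0.0003,0],"rot": [0,0,-8],"grip": 0.1},{"slide": [-0.0002,0.0003,0],"rot": [0,0,-8],"grip": 0.1},{"slide": [-0.0001,0.0003,0],"rot": [0,0,-8],"grip": 0.1},{"slide": [0,0.0002,0],"rot": [0,0,-8],"grip": 0.1},{"slide": [0,0.0002,0],"rot": [0,0,-8],"grip": 0.1},{"slide": [0,0,0],"rot": [0,0,-8],"grip": 0.1}]}}

```text
time: 12.95
ee_pos: [0.4972, 0.0632, 0.0891]
eef_rot: [0.732, 0.681, -0.001, 0.0]
ft_force: [-3.6, -3.8, 6.0]
width: 0.0152
grip_force: 24.9
```

Request:
{"api": "arm_command", "payload": {"steps": [{"slide": [0,0,0],"rot": [0,0,-6],"grip": 0.1},{"slide": [0,0,0],"rot": [0,0,-4.6],"grip": 0.1},{"slide": [0,0,0],"rot": [0,0,0],"grip": 0.1},{"slide": [0,0,0],"rot": [0,0,0],"grip": 0.1},{"slide": [0,0,0],"rot": [0,0,0],"grip": 0.1},{"slide": [0,0,0],"rot": [0,0,0],"grip": 0.1},{"slide": [0,0,0],"rot": [0,0,0],"grip": 0.1},{"slide": [0,0,0],"rot": [0,0,0],"grip": 0.1}]}}

```text
time: 13.95
ee_pos: [0.4971, 0.0636, 0.0891]
eef_rot: [0.791, 0.612, -0.001, 0.0]
ft_force: [-4.7, -2.3, 5.4]
width: 0.0158
grip_force: 24.9
```

```bash
python3 - <<'E'
from bench import sensors
import numpy as np
s=sensors.read_state(); print(s["ee_pos"],s["ft_force"],s["torque"],s["grip_force"],s["width"]); q=s["eef_rot"]; print(q,np.degrees(2*np.arctan2(q[1],q[0]))-90)
E
```

```text
[0.49714341 0.06358039 0.08909265] [-4.68435766 -2.31489895  5.43940831] [-0.53604361  0.96050178 -0.09828767] 24.93843713309616 0.015829230455100016
[ 7.90517514e-01  6.12439091e-01 -6.02824110e-04  2.38839556e-04] -14.467831636061476
```

Request:
{"api": "arm_command", "payload": {"newtons": 50, "steps": [{"slide": [-0.0002,0,0],"rot": [0,0,0],"grip": 0.1},{"slide": [0,0,0],"rot": [0,0,-1.5],"grip": 0.1},{"slide": [0,0,0],"rot": [0,0,0],"grip": 0.1},{"slide": [0,0,0],"rot": [0,0,1.5],"grip": 0.1},{"slide": [0,0,0],"rot": [0,0,0],"grip": 0.1},{"slide": [0,0,0],"rot": [0,0,0],"grip": 0.1},{"slide": [0,0,0],"rot": [0,0,0],"grip": 0.1},{"slide": [0,0,0],"rot": [0,0,0],"grip": 0.1}]}}

```text
time: 14.95
ee_pos: [0.4972, 0.0636, 0.0891]
eef_rot: [0.79, 0.612, -0.0, 0.0]
ft_force: [-3.7, -2.4, 5.7]
width: 0.0146
grip_force: 49.9
```

```bash
python3 - <<'E'
from bench import sensors
import numpy as np
s=sensors.read_state(); print(s["ee_pos"],s["ft_force"],s["torque"],s["grip_force"],s["width"]); q=s["eef_rot"]; print(q,np.degrees(2*np.arctan2(q[1],q[0]))-90)
E
```

```text
[0.49716406 0.06356771 0.08907472] [-3.68706619 -2.39075505  5.65150703] [-0.62829314  0.92441736  0.00620102] 49.88808854135755 0.014629123265114537
[ 7.90485044e-01  6.12481107e-01 -4.11718855e-04  3.45901926e-04] -14.461746816237579
```

The flat is squared: torque is about 0 and the flat points at −14.46°. Release it and go back to the pulley.

Request:
{"api": "arm_command", "payload": {"newtons": 20, "steps": [{"slide": [0,0,0],"rot": [0,0,0],"grip": 0.6},{"slide": [0,0,0],"rot": [0,0,0],"grip": 0.6},{"slide": [0,0,0.03],"rot": [0,0,0],"grip": 0.6},{"slide": [0,0,0.04],"rot": [0,0,0],"grip": 0.6},{"slide": [0,0,0.04],"rot": [0,0,0],"grip": 0.6},{"slide": [0,-0.005,0],"rot": [0,0,0],"grip": 0.6},{"slide": [0,-0.02,0],"rot": [0,0,0],"grip": 0.7},{"slide": [0,-0.02,0],"rot": [0,0,0],"grip": 0.7}]}}

```text
time: 15.95
ee_pos: [0.497, 0.0186, 0.1977]
eef_rot: [0.79, 0.613, -0.0, -0.0]
ft_force: [0.3, -1.2, -0.0]
width: 0.0594
grip_force: 0.0
```

```bash
python3 - <<'E'
from h import *
from bench import sensors,eyes
W=eyes.camera("wrist"); X=W["pixels"]; s=sensors.read_state(); print(s["ee_pos"])
v=(.4993,.0642,-.2535)
u,w=proj(W,d2w(*v,[0,0,.122]))[0]; print(u,w)
u,w=int(u),int(w); c=X[max(w-35,0):w+35,u-45:u+45]; cv2.imwrite("pics/w6c.png",cv2.resize(c[:,:,::-1],None,fx=8,fy=8,interpolation=cv2.INTER_CUBIC))
c,s_=np.cos(v[2]),np.sin(v[2])
for b in blobs(X,(0,150,90),(6,255,255),(u-45,max(w-35,0),u+45,w+35)): 
    for z in (.122,.06): P=ray(W,*b[1],z); print(b,z,(np.array([[c,s_],[-s_,c]])@(P[:2]-v[:2])*1e3).round(1))
E
```

```text
[0.49701467 0.01544738 0.19748641]
243.51261811956857 152.25285127642195
(97, [281.5, 146.5], [276, 143, 12, 9]) 0.122 [33.7  5.1]
(97, [281.5, 146.5], [276, 143, 12, 9]) 0.06 [40.   0.2]
(16, [244.5, 152.5], [244, 149, 2, 8]) 0.122 [ 0.9 -0.2]
(16, [244.5, 152.5], [244, 149, 2, 8]) 0.06 [-1.3 -6.5]
```

View pics/w6c.png

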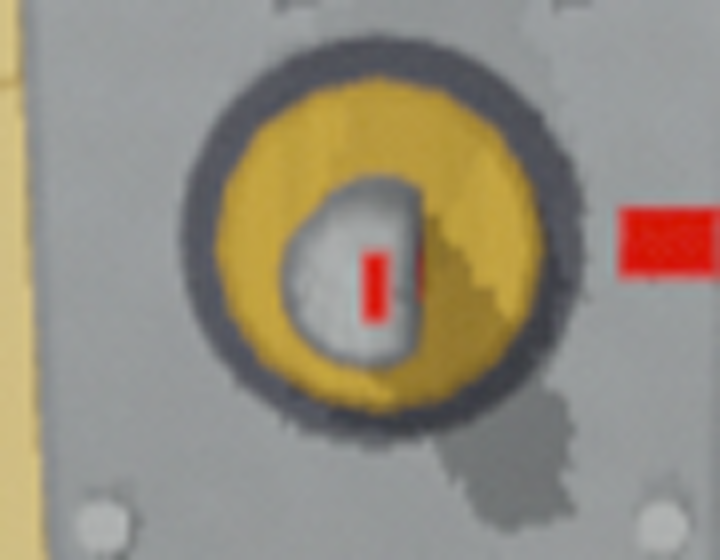

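The flat (straight edge and dash) squarely faces the red mark. On to the pulley.

Request:
{"api": "arm_command", "payload": {"steps": [{"slide": [-0.004,-0.04,0],"rot": [0,0,-7],"grip": 0.7},{"slide": [-0.005,-0.05,0],"rot": [0,0,-8],"grip": 0.7},{"slide": [-0.005,-0.05,0],"rot": [0,0,-9],"grip": 0.7},{"slide": [-0.005,-0.05,0],"rot": [0,0,-9],"grip": 0.7},{"slide": [-0.005,-0.05,0],"rot": [0,0,-9],"grip": 0.7},{"slide": [-0.004,-0.05,0],"rot": [0,0,-8],"grip": 0.7},{"slide": [-0.003,-0.012,0],"rot": [0,0,0],"grip": 0.7},{"slide": [0,0,0],"rot": [0,0,0],"grip": 0.7}]}}

```text
time: 17.0
ee_pos: [0.4661, -0.2826, 0.1977]
eef_rot: [0.975, 0.221, -0.0, -0.001]
ft_force: [0.7, 0.5, 0.3]
width: 0.0606
grip_force: 0.0
```

```bash
python3 - <<'E'
from h import *
from bench import sensors,eyes
import pickle
for i in range(4): W=eyes.camera("wrist")
pickle.dump(W,open("w7.pkl","wb"))
X=W["pixels"]; s=sensors.read_state(); print(s["ee_pos"],s["eef_rot"])
print([(np.round(d["bbox"]).tolist(),round(d["conf"],2)) for d in eyes.look_for("pulley",W)[:3]])
u,w=proj(W,[.4985,-.2705,.02])[0].round(0).astype(int); print(u,w)
x0,y0=u-40,max(w-35,0); c=X[y0:w+35,x0:u+40]; print(x0,y0)
cv2.imwrite("pics/w7c.png",cv2.resize(c[:,:,::-1],None,fx=8,fy=8,interpolation=cv2.INTER_CUBIC))
for b in blobs(X,(0,150,90),(6,255,255),(u-45,max(w-35,0),u+45,w+35)): print(b,ray(W,*b[1],.04))
E
```

```text
[ 0.46692688 -0.28109854  0.19859134] [ 9.74883507e-01  2.22715331e-01  1.50871825e-04 -8.36381330e-05]
[([311.0, 145.0, 344.0, 176.0], 0.95), ([207.0, 48.0, 240.0, 83.0], 0.78), ([232.0, 125.0, 281.0, 174.0], 0.7)]
257 153
217 118
(15, [257.0, 141.0], [256, 139, 3, 5]) [ 0.51315839 -0.26257414  0.04      ]
```

View pics/w7c.png

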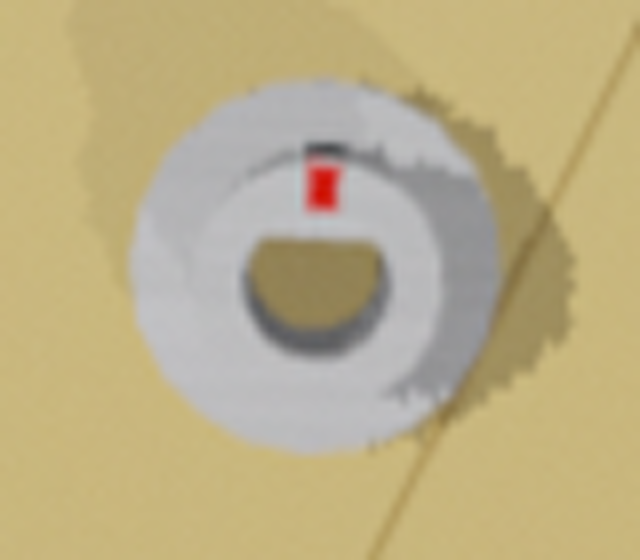

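The final picture shows the pulley with wheel centre at crop (315,265), bore centre near (317,282), and the dash and bore flat at the top, so its x axis is nearly along the tool's x.

```bash
python3 - <<'E'
from h import *
from bench import sensors,eyes
import pickle
W=pickle.load(open("w7.pkl","rb")); q=lambda u,v:(217+u/8,118+v/8)
a=ray(W,*q(315.5,265),.016); b=ray(W,*q(317,282.5),.04); d=ray(W,*q(322,187),.04)
e=ray(W,*q(378,240),.04)-ray(W,*q(255,238),.04)
print(a,b,d); print("dir dash",[np.degrees(np.arctan2(*(d-x)[1::-1])) for x in(a,b)],"flat",np.degrees(np.arctan2(e[1],e[0]))+90, "dist",np.linalg.norm((d-b)[:2]))
s=sensors.read_state(); Q=s["eef_rot"]; print(s["ee_pos"],"toolx",np.degrees(2*np.arctan2(Q[1],Q[0])))
E
```

```text
[ 0.5001395  -0.26838551  0.016     ] [ 0.49987223 -0.26850854  0.04      ] [ 0.51289281 -0.26303294  0.04      ]
dir dash [np.float64(22.767806583210195), np.float64(22.80843614570894)] flat 24.743391458578486 dist 0.014125065201691996
[ 0.46685714 -0.28135819  0.19865895] toolx 25.71675050918719
```

Request:
{"api": "arm_command", "payload": {"newtons": 30, "steps": [{"slide": [0.017,0.0065,-0.04],"rot": [0,0,-1],"grip": 0.7},{"slide": [0.0162,0.0064,-0.04],"rot": [0,0,-0.9],"grip": 0.7},{"slide": [0,0,-0.04],"rot": [0,0,0],"grip": 0.7},{"slide": [0,0,-0.03],"rot": [0,0,0],"grip": 0.7},{"slide": [0,0,-0.018],"rot": [0,0,0],"grip": 0.7},{"slide": [0,0,-0.006],"rot": [0,0,0],"grip": 0.7},{"slide": [0,0,0],"rot": [0,0,0],"grip": 0.7},{"slide": [0,0,0],"rot": [0,0,0],"grip": 0.7}]}}

```text
time: 18.25
ee_pos: [0.5003, -0.2703, 0.0258]
eef_rot: [0.979, 0.205, 0.001, 0.001]
ft_force: [0.2, 0.1, 0.2]
width: 0.061
grip_force: 0.0
```

```bash
python3 - <<'E'
from h import *
from bench import sensors
s=sensors.read_state(); Q=s["eef_rot"]; print(s["ee_pos"],s["ft_force"],"toolx",np.degrees(2*np.arctan2(Q[1],Q[0])))
E
```

```text
[ 0.50025631 -0.27026723  0.02575401] [0.23316979 0.138543   0.24317763] toolx 23.666487181490105
```

Request:
{"api": "arm_command", "payload": {"newtons": 30, "steps": [{"slide": [0,0.0015,-0.005],"rot": [0,0,0],"grip": 0.7},{"slide": [0,0,0],"rot": [0,0,0],"grip": 0.7},{"slide": [0,0,0],"rot": [0,0,0],"grip": 0.6},{"slide": [0,0,0],"rot": [0,0,0],"grip": 0.5},{"slide": [0,0,0],"rot": [0,0,0],"grip": 0.3},{"slide": [0,0,0],"rot": [0,0,0],"grip": 0.3},{"slide": [0,0,0],"rot": [0,0,0],"grip": 0.3},{"slide": [0,0,0],"rot": [0,0,0],"grip": 0.3}]}}

```text
time: 19.25
ee_pos: [0.4996, -0.2685, 0.0196]
eef_rot: [0.979, 0.205, 0.0, 0.0]
ft_force: [-0.0, 0.1, -0.0]
width: 0.0377
grip_force: 30.0
```

```bash
python3 - <<'E'
from h import *
from bench import sensors
s=sensors.read_state(); Q=s["eef_rot"]; print(s["ee_pos"],s["ft_force"],s["torque"],"toolx",np.degrees(2*np.arctan2(Q[1],Q[0])))
E
```

```text
[ 0.49955742 -0.26846866  0.01963728] [-0.03889406  0.11403806 -0.04470003] [-0.06409402 -0.00945781  0.03973163] toolx 23.66677260907149
```

Request:
{"api": "arm_command", "payload": {"newtons": 45, "steps": [{"slide": [0,0,0.02],"rot": [0,0,0],"grip": 0.3},{"slide": [0,0,0.04],"rot": [0,0,0],"grip": 0.3},{"slide": [0,0,0.04],"rot": [0,0,0],"grip": 0.3},{"slide": [0,0.02,0.04],"rot": [0,0,-3],"grip": 0.3},{"slide": [0,0.04,0.01],"rot": [0,0,-6],"grip": 0.3},{"slide": [0,0.05,0],"rot": [0,0,-6],"grip": 0.3},{"slide": [0,0.05,0],"rot": [0,0,-6],"grip": 0.3},{"slide": [0,0.05,0],"rot": [0,0,-6],"grip": 0.3}]}}

```text
time: 20.25
ee_pos: [0.4993, -0.0567, 0.1709]
eef_rot: [1.0, -0.031, 0.001, 0.0]
ft_force: [-0.2, 0.9, -2.7]
width: 0.0375
grip_force: 45.0
```

Request:
{"api": "arm_command", "payload": {"steps": [{"slide": [0,0.05,0],"rot": [0,0,-6],"grip": 0.3},{"slide": [0,0.04,0],"rot": [0,0,-5.2],"grip": 0.3},{"slide": [0,0.02,0],"rot": [0,0,0],"grip": 0.3},{"slide": [-0.0007,0.0128,0],"rot": [0,0,0],"grip": 0.3},{"slide": [0,0,0],"rot": [0,0,0],"grip": 0.3},{"slide": [0,0,0],"rot": [0,0,0],"grip": 0.3},{"slide": [0,0,0],"rot": [0,0,0],"grip": 0.3},{"slide": [0,0,0],"rot": [0,0,0],"grip": 0.3}]}}

```text
time: 21.25
ee_pos: [0.4988, 0.0638, 0.1695]
eef_rot: [0.992, -0.127, -0.0, 0.0]
ft_force: [-0.1, -0.9, -1.3]
width: 0.0377
grip_force: 45.0
```

```bash
python3 - <<'E'
from h import *
from bench import sensors
s=sensors.read_state(); Q=s["eef_rot"]; print(s["ee_pos"],s["ft_force"],s["width"],s["joint_positions"],"toolx",np.degrees(2*np.arctan2(Q[1],Q[0])))
E
```

```text
[0.49883688 0.06379624 0.1695401 ] [-0.08077649 -0.87441206 -1.25599081] 0.0376581639869986 [ 0.31991389  0.1458321  -0.5780743   1.8230444   0.08548917  1.19761479
 -2.10992726] toolx -14.587079964171094
```

Request:
{"api": "arm_command", "payload": {"steps": [{"slide": [0,0.0004,-0.012],"rot": [0,0,0],"grip": 0.3},{"slide": [0,0,-0.01],"rot": [0,0,0],"grip": 0.3},{"slide": [0,0,-0.005],"rot": [0,0,0],"grip": 0.3},{"slide": [0,0,-0.003],"rot": [0,0,0],"grip": 0.3},{"slide": [0,0,-0.003],"rot": [0,0,0],"grip": 0.3},{"slide": [0,0,-0.003],"rot": [0,0,0],"grip": 0.3},{"slide": [0,0,-0.003],"rot": [0,0,0],"grip": 0.3},{"slide": [0,0,0],"rot": [0,0,0],"grip": 0.3}]}}

```text
time: 22.25
ee_pos: [0.4987, 0.0648, 0.1304]
eef_rot: [0.992, -0.126, -0.0, 0.0]
ft_force: [-0.6, 0.7, -1.5]
width: 0.0373
grip_force: 45.0
```

```bash
cat > st.py <<'E'
from h import *
from bench import sensors
s=sensors.read_state(); Q=s["eef_rot"]; print(s["ee_pos"].round(4),s["ft_force"].round(1),s["torque"].round(2),s["width"],"toolx",np.degrees(2*np.arctan2(Q[1],Q[0])).round(2))
E
python3 st.py
```

```text
[0.4987 0.0648 0.1304] [-0.6  0.7 -1.5] [ 0.06  0.07 -0.  ] 0.03730838896745012 toolx -14.53
```

The bore is on the shaft with no contact force. Continue down.

Request:
{"api": "arm_command", "payload": {"newtons": 60, "steps": [{"slide": [0,0,-0.006],"rot": [0,0,0],"grip": 0.3},{"slide": [0,0,-0.007],"rot": [0,0,0],"grip": 0.3},{"slide": [0,0,-0.007],"rot": [0,0,0],"grip": 0.3},{"slide": [0,0,-0.006],"rot": [0,0,0],"grip": 0.3},{"slide": [0,0,-0.005],"rot": [0,0,0],"grip": 0.3},{"slide": [0,0,-0.003],"rot": [0,0,0],"grip": 0.3},{"slide": [0,0,0],"rot": [0,0,0],"grip": 0.3},{"slide": [0,0,0],"rot": [0,0,0],"grip": 0.3}]}}

```text
time: 23.25
ee_pos: [0.4989, 0.0648, 0.0968]
eef_rot: [0.992, -0.126, 0.0, 0.0]
ft_force: [-0.1, -0.3, -1.4]
width: 0.0376
grip_force: 60.0
```

```bash
python3 st.py
```

```text
[0.4989 0.0648 0.0968] [-0.1 -0.3 -1.4] [0.08 0.06 0.05] 0.037584364305979716 toolx -14.53
```

Request:
{"api": "arm_command", "payload": {"steps": [{"slide": [0,0,-0.003],"rot": [0,0,0],"grip": 0.3},{"slide": [0,0,-0.002],"rot": [0,0,0],"grip": 0.3},{"slide": [0,0,-0.002],"rot": [0,0,0],"grip": 0.3},{"slide": [0,0,-0.002],"rot": [0,0,0],"grip": 0.3},{"slide": [0,0,-0.002],"rot": [0,0,0],"grip": 0.3},{"slide": [0,0,-0.001],"rot": [0,0,0],"grip": 0.3},{"slide": [0,0,0],"rot": [0,0,0],"grip": 0.3},{"slide": [0,0,0],"rot": [0,0,0],"grip": 0.3}]}}

```text
time: 24.25
ee_pos: [0.4995, 0.0648, 0.0873]
eef_rot: [0.992, -0.127, 0.001, 0.001]
ft_force: [-13.8, -2.6, 34.2]
width: 0.0374
grip_force: 60.0
```

```bash
python3 st.py
```

```text
[0.4995 0.0648 0.0873] [-13.8  -2.6  34.2] [-0.65  3.11 -0.01] 0.037351250376555595 toolx -14.54
```

Request:
{"api": "arm_command", "payload": {"steps": [{"slide": [-0.0003,0,0.0007],"rot": [0,0,0],"grip": 0.3},{"slide": [0,0,0],"rot": [0,0,0],"grip": 0.3},{"slide": [0,0,0],"rot": [0,0,0],"grip": 0.3},{"slide": [0,0,0],"rot": [0,0,0],"grip": 0.3},{"slide": [0,0,0],"rot": [0,0,0],"grip": 0.3},{"slide": [0,0,0],"rot": [0,0,0],"grip": 0.3},{"slide": [0,0,0],"rot": [0,0,0],"grip": 0.3},{"slide": [0,0,0],"rot": [0,0,0],"grip": 0.3}]}}

```text
time: 25.25
ee_pos: [0.4993, 0.0648, 0.0874]
eef_rot: [0.992, -0.127, 0.001, 0.0]
ft_force: [-8.1, -1.6, 23.8]
width: 0.0374
grip_force: 60.0
```

```bash
python3 st.py; python3 - <<'E'
from h import *
from bench import eyes
W=eyes.camera("wrist"); v=(.4993,.0642,-.2535)
print(proj(W,d2w(*v,[[.0145,0,.108],[.0205,0,.096],[0,0,.122],[.04,0,.06]])).round(1).tolist(), blobs(W["pixels"],(0,150,80),(6,255,255),(150,100,350,260)))
S=eyes.camera("side"); print(proj(S,d2w(*v,[[.0145,0,.108],[0,0,.122],[0,0,.108]])).round(1).tolist(), blobs(S["pixels"],(0,120,70),(6,255,255),(200,150,260,200)))
E
```

```text
[0.4993 0.0648 0.0874] [-8.1 -1.6 23.8] [-0.43  2.05  0.01] 0.03741160272522211 toolx -14.54
[[255.7, 222.2], [255.5, 205.9], [255.9, 257.4], [255.1, 165.1]] [(238, [254.9, 165.7], [249, 157, 13, 19]), (86, [254.4, 221.9], [251, 217, 8, 11]), (17, [255.8, 235.5], [252, 235, 9, 2])]
[[229.9, 170.3], [223.8, 166.1], [224.1, 170.1]] [(15, [240.6, 184.0], [238, 183, 6, 3])]
```

The hub dash is within about 1 px of where it should be with the pulley home. TCP height stayed at 87.4 mm while the load changed, so it is on the hard stop. Handing in.

```bash
python3 -c "
from bench import order; print(order.close_job())"
```

```text
the job is handed in; nothing more can be done
None
```

The job is handed in at about 25 s: the lock plate is at its end stop, the flat faces the red mark, and the pulley is fully home with its set screw over the flat, still gripped and held down with about 24 N; no verdict came back.

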